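# Fit the index plate on the dividing block and lock it

## Task

Pick up the brass index plate by its boss and fit it on the grey dividing block: over the shaft, feeling with light pressure while turning until the driving pin enters the plate's pin hole, and fully home on the seat, never forcing it against the spring's stop or letting it drop. Then swing the keeper by its red knob to its stop, over the plate's rim, and let go. Leave the pots, magnifier and hammer where they are.

Things in the scene. Friction and masses are not known exactly. Their poses are not given: they have to be found in the camera images.
- plate_boss (a point): Centre of the brass index plate's boss, the place to grip: 40 mm long (x), 26 wide (y), 44 high, flat sides; grip across the 26 mm. The boss stands on a disc 84 mm in diameter, 10 mm thick, that lies flat, boss up. This point is 32 mm above the disc's underside (22 above its upper face), on the axis of the 15 mm bore that runs through boss and disc. z up. Loose, 0.3 to 0.5 kg.
- plate_hole (a point): Centre of the plate's only pin hole, at the disc's underside: 10 mm in diameter, through the 10 mm disc, 28 mm from the bore's axis in the plate's +x direction; a red dot on the rim is beside it (the tiny dark dots are mere marks). Same axes as plate_boss.
- seat (a point): Centre of the seat: flat top of the steel spindle flange (76 mm in diameter) on the fixed grey dividing block, on the shaft's axis, 36 mm above the worktop. Axes of the block, z up; the keeper's post is 78 mm off in -x. The plate is home when its underside lies on the seat: plate_boss 32 mm above this point.
- shaft_tip (a point): Tip of the steel shaft, 64 mm above the seat; 12.5 mm in diameter, its last 8 mm tapered to 7. At 28 mm from its axis stands the driving pin: 8 mm in diameter, 16 mm above the seat, its last 2 mm tapered to 6. It lies in the block's +x direction give or take 0.7 rad of yaw; this angle is not measured: feel for it. Shaft, pin and seat cannot turn but give downwards together on a spring: from 8 N on, 6 mm at 23 N, then hard.
- keeper (a joint): Keeper's angle (rad) about its vertical post, 78 mm from the shaft in the block's -x. 0 = locked, at its stop: the nose, 46 mm long, points at the shaft over the plate's rim, the knob points away (block -x). Grows to 1.9 as it opens, clockwise from above, the knob going to block +y. Starts open at 1.3 to 1.75 and stays where left; 0.06 N m of friction (1.6 N at the knob).
- keeper_knob (a point): Middle of the keeper's upright red knob: 14 mm in diameter, 44 mm high, 38 mm from the keeper's pivot; grip it (it can turn between the fingers) or push it. Its foot is on the steel bar, 14 mm wide, 6 thick, underside 48 mm above the worktop: 2 mm above the upper face of a plate that is home.
- pot: Bystander: small copper-coloured lidded pot, 34 mm in diameter, 38 mm high; origin at the centre of its underside. Leave it alone.
- pot_b: Bystander: small brass lidded pot, 30 mm in diameter, 44 mm high; origin at the centre of its underside. Leave it alone.
- loupe: Bystander: small folding magnifier, 24 x 59 x 13 mm, lying on the worktop; origin at the centre of its underside. Leave it alone.
- chasing_hammer: Bystander: hammer with a wooden handle, 248 x 59 x 27 mm, lying on the worktop to the right; origin at the centre of its underside. Leave it alone.
Mind the look-alikes: they are no part of the job. What is shaped like the part that bears plate_boss but pink is not meant.

How it is judged:
On the way, in this order (a step that is already met when the one before it is completed fails the run):
1. the plate is home on the seat, over shaft and pin, with the keeper still open (horizontal distance between plate_boss and seat below 0.003 m and z of plate_boss in the frame of seat below 0.0338 m and angle between plate_boss's own z axis and vertical below 0.035 rad and value of joint keeper above 0.9 rad), for 0.2 s.
2. the keeper is swung to its stop, its nose over the rim of the plate (value of joint keeper below 0.12 rad), for 0.1 s.
At the end, for the whole second after the job is handed in: The plate is at rest, flat (within 2 degrees) and home on the seat (within 1.8 mm in height and 3 mm sideways), pin in its hole, and the keeper is at its stop within 0.12 rad, over the rim (horizontal distance between plate_boss and seat below 0.003 m and z of plate_boss in the frame of seat below 0.0338 m and angle between plate_boss's own z axis and vertical below 0.035 rad and value of joint keeper below 0.12 rad and linear speed of plate below 0.02 m/s); the robot touches nothing.
It fails at once if the plate is forced or dropped: more than 30 N between the plate and the shaft, pin or seat (contact force between plate and spindle above 30 N).
It fails at once if a bystander is moved by more than 30 mm (distance of any of pot, pot_b, loupe, chasing_hammer from where it was at the start of the episode above 0.03 m).
It also fails if it takes over 72 s, if anything falls off the work surface, if the arm or the gripper's body presses on something with over 40 N, if the wrist force passes 120 N, or if a joint passes its speed limit or range.

## Robot

A 7-joint arm with a two-finger parallel gripper is mounted at the origin on a cart in front of the work surface, level with it; the furniture and walls round the work are solid. World frame = base frame: x ahead of the robot, y to its left, z up, the work surface at z = 0. Lengths are in m, angles in rad, forces in N, time in s.
With the tool pointing down it reaches from about 0.4 to 0.9 m from the base axis. Payload 5.5 kg.
Tool frame: the origin (TCP) lies at the very end of the fingers, on their centre line; the grasp point (between the pads) lies 19 mm behind it; y points along the fingers, x is the direction in which the jaws open and shut, and the axes are right-handed (so a half turn about y gives the same grasp; the last joint's range is limited). The gripper opens to 92 mm and grips with 3 to 60 N. Pads are 19 mm wide; open, the fingers measure 130 mm over their backs; the gripper's body (75 mm by 190 mm) begins 47 mm behind the grasp point.
Start: joints at [1.477, 0.501, -0.427, 1.55, 0.221, 1.138, -0.21], TCP at [0.227, -0.609, 0.227] pointing down, gripper open.
Joint ranges: [-2.88, 2.88], [-0.31, 2.03], [-1.54, 1.56], [0.2, 2.42], [-1.41, 4.55], [0.19, 2.02], [-2.57, 2.57]. Speed limits (rad/s): [2.57, 2.57, 3.14, 3.14, 3.14, 3.14, 3.14].

## Interface

Orientations are given as a rotation vector (axis times angle).
In Python, from rig import monitor, viewer, order gives the robot as it stands.
- The arm moves only by the tool play_rows, never from a script. Its argument "deltas" is a list of rows, each an object with "offset": the shift along the tool's x, y, z in cm, a list of three; "angular": the turn, a rotation vector about the tool's x, y, z in degrees, a list of three; "grip": the finger opening in cm, from 0 to 9.18. A call has 1 to 10 rows; each row is the pose to reach, as a shift and turn from the pose measured when the call began, along the tool's axes at that moment; what a row does not reach only later rows make up. A row lasts 1/10 s, in which the tool goes at most 50 mm and 8.59 degrees, less where a joint would pass 70% of its speed; a pose out of reach is approached as far as the arm can. A call with a gripper value outside its range is refused whole. The fingers move at their own pace and stop on an object; the grip force is fixed at half the most. Time passes only in rows, so rows that repeat a pose let the fingers close. It gives the time, the measured TCP pose, the force and the opening at its end, in the units of the state.
- monitor.get_obs(): the state, without advancing time (a new reading comes with each control period).
- viewer.get_image(name): name is "scene" or "top"; returns a dict with "image" (384x512x3 uint8, red, green, blue), "fx", "fy", "cx", "cy" (pixels), "T" (4x4, takes a point from camera to world coordinates). Camera axes: x right, y up, looking along -z (the intrinsics and any distortion apply to the point x, -y, -z); pixel columns grow to the right and rows downward; lengths in m; the calibration is good to about 2 mm. A picture is of the moment at which its call begins. There is no depth.
- order.close_job(): hands the job in, once; it reports no verdict.
The state is a dict: "time_s": time; "joint_pos": joint angles; "qd": joint speeds; "tau": joint torques, N m; "tool_pos": TCP position; "ee_rot": TCP orientation; "contact_force": force on the tool from outside, world axes, zero at the start; "torque": the same for the moment, N m; "gripper_width": finger opening in m.
Only numpy, scipy, OpenCV 4.12 (cv2) and the standard library are available. Lean on these libraries where they do the work, as an engineer would, in place of code of your own. Each camera call takes 0.05 s, during which the arm holds its last target. There are 200 camera calls.

## Working session

There is one attempt and no reset: what is moved stays moved. The work goes in short steps, Python scripts to look and compute and a tool call to move; the robot and the scene stay as the last step left them, time stands still between calls to the robot, and variables do not carry over. Pictures are saved under pics/ and viewed, about 8 in all and at most 12, crops included, and the job is handed in when it is done.

Besides the shell and the picture viewer there is one more tool, called after "Request:" by a JSON object that holds its "op" and its "data". play_rows: Moves the arm, as the interface text tells. Its arguments: {"type":"object","properties":{"deltas":{"type":"array","items":{"type":"object","properties":{"offset":{"type":"array","items":{"type":"number"}},"angular":{"type":"array","items":{"type":"number"}},"grip":{"type":"number"}}}}},"required":["deltas"]}

```bash
mkdir -p pics
cat > h.py <<'E'
import numpy as np, cv2
from rig import monitor, viewer, order
from scipy.spatial.transform import Rotation as R
def ray(d,u,v):
    T=np.array(d["T"]);c=np.array([(u-d["cx"])/d["fx"],-(v-d["cy"])/d["fy"],-1.])
    return T[:3,3],T[:3,:3]@c
def atz(d,u,v,z):
    o,r=ray(d,u,v);return o+r*(z-o[2])/r[2]
def proj(d,p):
    T=np.array(d["T"]);c=T[:3,:3].T@(np.array(p)-T[:3,3])
    return d["cx"]+d["fx"]*c[0]/-c[2], d["cy"]-d["fy"]*c[1]/-c[2]
def save(d,n,crop=None,s=1):
    im=d["image"][:,:,::-1]
    if crop: x,y,w,h=crop; im=im[y:y+h,x:x+w]
    cv2.imwrite("pics/"+n,cv2.resize(im,None,fx=s,fy=s,interpolation=cv2.INTER_CUBIC))
E
python3 - <<'E'
from h import *
import pickle
print(monitor.get_obs())
a=viewer.get_image("top");b=viewer.get_image("scene")
pickle.dump((a,b),open("im.pkl","wb"))
for d in(a,b):print({k:v for k,v in d.items() if k!="image"})
save(a,"top1.png",None,1.5);save(b,"sc1.png",None,1.5)
E
```

```text
{'time_s': 0.0, 'joint_pos': array([ 1.47721285,  0.50186526, -0.42677042,  1.55145643,  0.22080193,
        1.13829517, -0.21031114]), 'qd': array([-3.87556667e-04,  8.34607734e-04,  1.00814636e-03, -3.48723430e-04,
       -8.71290377e-04, -1.55275566e-03,  7.46986502e-05]), 'tau': array([ 3.84611928e-05, -5.66588831e+01, -5.81600189e+00, -2.79111904e+01,
       -6.85778609e-02,  3.09184031e-02,  1.61932776e-04]), 'tool_pos': array([ 0.22672039, -0.60842376,  0.22566293]), 'ee_rot': array([-1.35593572,  0.94361086, -0.94099693]), 'contact_force': array([0.57543369, 0.90016888, 1.3034681 ]), 'torque': array([ 0.01212527, -0.00780451, -0.00251001]), 'gripper_width': 0.09216681025636517}
{'fx': 405.465800912057, 'fy': 405.465800912057, 'cx': 250.18442392788646, 'cy': 190.8121181134671, 'T': array([[ 1.53288546e-02,  9.86545353e-01, -1.62767602e-01,
         2.96645789e-01],
       [-9.99882322e-01,  1.50255796e-02, -3.09419638e-03,
         1.28241313e-02],
       [-6.06887491e-04,  1.62795879e-01,  9.86659583e-01,
         1.46795287e+00],
       [ 0.00000000e+00,  0.00000000e+00,  0.00000000e+00,
         1.00000000e+00]])}
{'fx': 356.50156573651907, 'fy': 356.50156573651907, 'cx': 257.92015699566053, 'cy': 191.3767749579874, 'T': array([[-0.71505606,  0.50059755, -0.48795177, -0.18000137],
       [-0.6989317 , -0.52568596,  0.48492138,  0.71496042],
       [-0.01375894,  0.68779093,  0.72577843,  1.18767877],
       [ 0.        ,  0.        ,  0.        ,  1.        ]])}
```

View pics/top1.png

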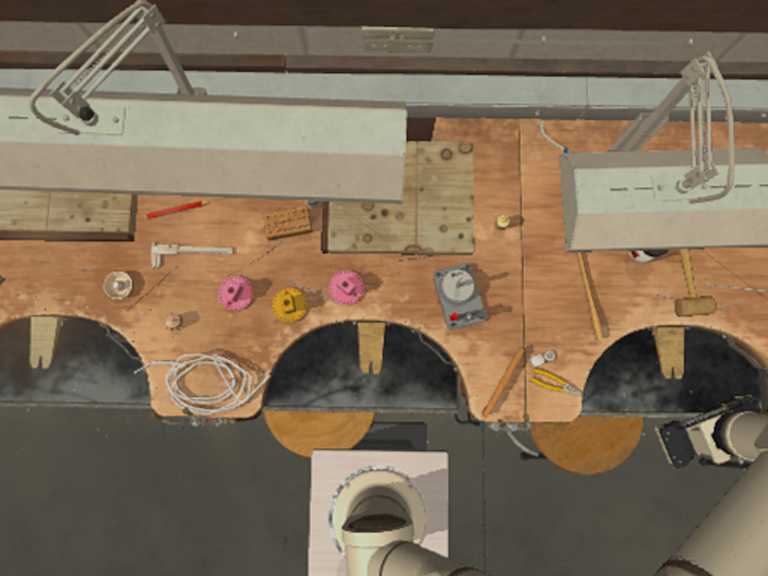

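View pics/sc1.png

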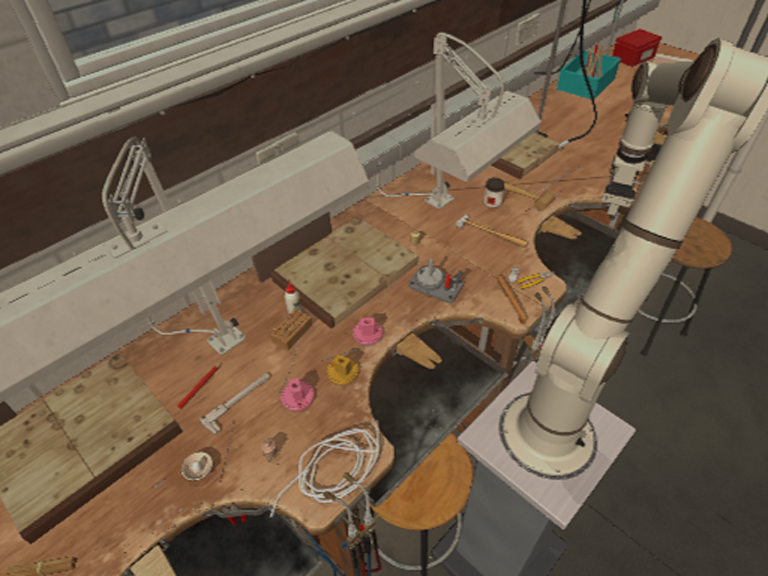

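The candidates in the top view (shown at 1.5x) are a pink plate at (235,292), a yellow brass plate at (289,304) and a pink plate at (346,287). By the description it is the brass one. The dividing block is at (460,295), with its red knob at about (455,317). Next is a close crop from both cameras.

Run:
```python
import pickle
from h import *
a,b=pickle.load(open("im.pkl","rb"))
def c(d,x,y,w,h,s):return cv2.resize(d["image"][y:y+h,x:x+w,::-1],None,fx=s,fy=s,interpolation=cv2.INTER_CUBIC)
t=np.hstack([c(a,168,178,50,50,8),c(a,282,170,50,50,8)])
u=np.hstack([c(b,204,224,50,37,8),c(b,265,167,50,37,8)])
cv2.imwrite("pics/c1.png",np.vstack([t,u])[:600])
for n,(x,y) in dict(plate=(193,203),seat=(306,190)).items():print(n,atz(a,x,y,.03))
```

```text
plate [0.48656794 0.22117801 0.03      ]
seat [ 0.53987737 -0.18326911  0.03      ]
```

View pics/c1.png

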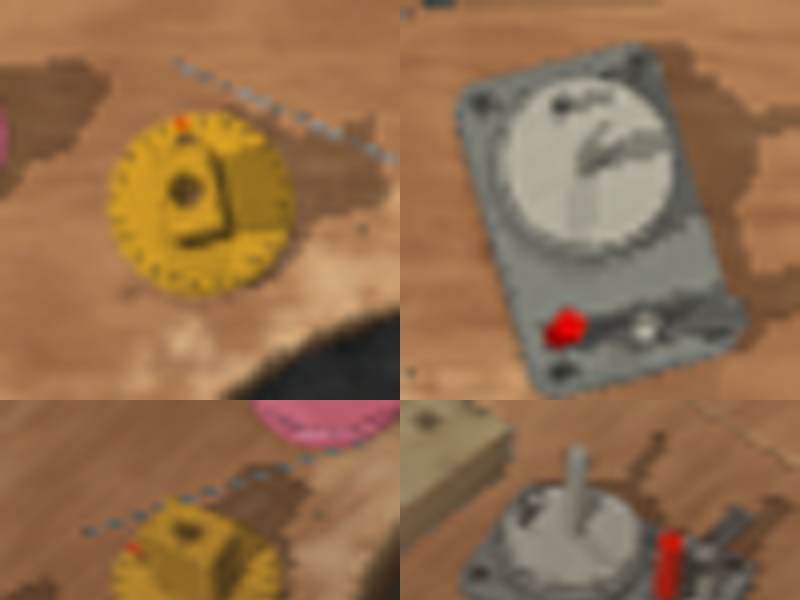

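The crop confirms the choice: a brass disc centred at crop (201,204), bore at (186,190) and red dot at (182,124), so plate +x is about 13° from world x. The seat is centred at (587,163). A dark spot at (562,103) is probably the pin, and the knob is at (566,328) with the post at (645,328). Now I turn these into positions.

Run:
```python
import pickle
from h import *
a,b=pickle.load(open("im.pkl","rb"))
np.set_printoptions(precision=4,suppress=True)
hsv=cv2.cvtColor(a["image"],cv2.COLOR_RGB2HSV)
m=cv2.inRange(hsv,(20,150,60),(32,255,255));m[:,:170]=0;m[:,215:]=0;m[:180]=0;m[225:]=0
m=cv2.morphologyEx(m,cv2.MORPH_CLOSE,np.ones((3,3)))
c=max(cv2.findContours(m,0,2)[0],key=cv2.contourArea);print("plate ell",cv2.fitEllipse(cv2.convexHull(c)))
(e,_,_)=cv2.fitEllipse(cv2.convexHull(c));print("plate disc",atz(a,*e,.008))
f=lambda ox,oy,u,v:(ox+(u+.5)/8-.5,oy+(v+.5)/8-.5)
P=lambda n,q,z,d=a:print(n,np.array(q),atz(d,*q,z))
P("disc hand",f(168,178,201,204),.009)
P("bore top",f(168,178,186,190),.054)
P("reddot",f(168,178,182,124),.01)
T=lambda u,v:f(282,170,u-400,v)
P("seat",T(587,163),.036);P("pin",T(562,103),.052);P("knob top",T(568,325),.09);P("post",T(645,328),.06)
for n,q in dict(cTL=(460,98),cTR=(655,45),cBL=(540,395),cBR=(745,325)).items():P(n,T(*q),.02)
# scene: plate / shaft
S=lambda u,v:f(265,167,u-400,v-400)
o,r=ray(b,*S(577,450));P("shaft tip scene",S(577,450),.1,b);P("seat scene",S(573,530),.036,b)
P("bore scene",f(204,224,190,532-400),.054,b)
ob=monitor.get_obs();print(R.from_rotvec(ob["ee_rot"]).as_matrix())
```

```text
plate ell ((192.6844024658203, 203.00247192382812), (21.94479751586914, 22.3699893951416), 42.946651458740234)
plate disc [0.4894 0.2255 0.008 ]
disc hand [192.6875 203.0625] [0.4891 0.2253 0.009 ]
bore top [190.8125 201.3125] [0.4893 0.2256 0.054 ]
reddot [190.3125 193.0625] [0.5255 0.2353 0.01  ]
seat [304.9375 189.9375] [ 0.539  -0.1786  0.036 ]
pin [301.8125 182.4375] [ 0.5632 -0.1656  0.052 ]
knob top [302.5625 210.1875] [ 0.4596 -0.1628  0.09  ]
post [312.1875 210.5625] [ 0.4623 -0.2003  0.06  ]
cTL [289.0625 181.8125] [ 0.5708 -0.1233  0.02  ]
cTR [313.4375 175.1875] [ 0.5967 -0.2121  0.02  ]
cBL [299.0625 218.9375] [ 0.4362 -0.1591  0.02  ]
cBR [324.6875 210.1875] [ 0.4691 -0.2512  0.02  ]
shaft tip scene [286.6875 172.8125] [ 0.5382 -0.1801  0.1   ]
seat scene [286.1875 182.8125] [ 0.5387 -0.1816  0.036 ]
bore scene [227.3125 240.0625] [0.4862 0.2259 0.054 ]
[[ 0.3494 -0.0006  0.937 ]
 [-0.937   0.0017  0.3494]
 [-0.0018 -1.      0.    ]]
```

```bash
cat >> h.py <<'E'
np.set_printoptions(precision=4,suppress=True)
def Rt(yaw):  # tool y down, tool x at yaw deg
    y=np.radians(yaw);x=np.array([np.cos(y),np.sin(y),0]);d=np.array([0,0,-1.]);return np.c_[x,d,np.cross(x,d)]
def go(p,yaw):
    o=monitor.get_obs();M=R.from_rotvec(o["ee_rot"]).as_matrix()
    print("offset cm",M.T@(np.array(p)-o["tool_pos"])*100,"ang",np.degrees(R.from_matrix(M.T@Rt(yaw)).as_rotvec()))
def st():
    o=monitor.get_obs();M=R.from_rotvec(o["ee_rot"]).as_matrix()
    print("t",o["time_s"],"p",o["tool_pos"],"yaw",np.degrees(np.arctan2(M[1,0],M[0,0])),"tilt",np.degrees(np.arccos(-M[2,1])),"F",o["contact_force"],"T",o["torque"],"w",o["gripper_width"],"q",o["joint_pos"])
E
python3 -c "
from h import *
go([.45,-.2,.2],-75);go([.489,.2255,.15],-75.3)"
```

```text
offset cm [-30.4699   2.6325  35.1856] ang [ 0.0026  5.4482 -0.1035]
offset cm [-68.9672   7.7028  53.7049] ang [ 0.0029  5.7482 -0.1035]
```

Request:
{"op": "play_rows", "data": {"deltas": [{"offset": [-30.5,2.6,35.2],"angular": [0,5.4,0],"grip": 9},{"offset": [-30.5,2.6,35.2],"angular": [0,5.4,0],"grip": 9},{"offset": [-30.5,2.6,35.2],"angular": [0,5.4,0],"grip": 9},{"offset": [-30.5,2.6,35.2],"angular": [0,5.4,0],"grip": 9},{"offset": [-30.5,2.6,35.2],"angular": [0,5.4,0],"grip": 9},{"offset": [-30.5,2.6,35.2],"angular": [0,5.4,0],"grip": 9},{"offset": [-30.5,2.6,35.2],"angular": [0,5.4,0],"grip": 9},{"offset": [-30.5,2.6,35.2],"angular": [0,5.4,0],"grip": 9},{"offset": [-30.5,2.6,35.2],"angular": [0,5.4,0],"grip": 9},{"offset": [-30.5,2.6,35.2],"angular": [0,5.4,0],"grip": 9}]}}

```text
time_s: 1.1
tool_pos: [0.4521, -0.1938, 0.2004]
ee_rot: [-1.322, 1.009, -1.006]
contact_force: [-0.7, -0.1, -0.4]
gripper_width: 0.0901
```

```bash
python3 -c "
from h import *
st();go([.489,.2255,.12],-75.3)"
```

```text
t 1.1 p [ 0.4521 -0.1938  0.2004] yaw -74.5322054157261 tilt 0.21098107904081315 F [-0.7248 -0.1406 -0.3948] T [-0.0111  0.0088  0.0286] w 0.0901206909574767 q [ 0.9038  0.2755 -0.6366  1.9601  0.1932  0.9674 -1.126 ]
offset cm [-39.3986   8.1909  14.7237] ang [-0.0817  0.7677 -0.1945]
```

Request:
{"op": "play_rows", "data": {"deltas": [{"offset": [-39.4,2,14.7],"angular": [0,0.8,0],"grip": 6},{"offset": [-39.4,2,14.7],"angular": [0,0.8,0],"grip": 6},{"offset": [-39.4,2,14.7],"angular": [0,0.8,0],"grip": 6},{"offset": [-39.4,2,14.7],"angular": [0,0.8,0],"grip": 6},{"offset": [-39.4,2,14.7],"angular": [0,0.8,0],"grip": 6},{"offset": [-39.4,2,14.7],"angular": [0,0.8,0],"grip": 6},{"offset": [-39.4,2,14.7],"angular": [0,0.8,0],"grip": 6},{"offset": [-39.4,2,14.7],"angular": [0,0.8,0],"grip": 6},{"offset": [-39.4,5,14.7],"angular": [0,0.8,0],"grip": 6},{"offset": [-39.4,8.2,14.7],"angular": [0,0.8,0],"grip": 6}]}}

```text
time_s: 2.1
tool_pos: [0.4888, 0.232, 0.1202]
ee_rot: [-1.313, 1.014, -1.01]
contact_force: [0.6, -0.3, -0.6]
gripper_width: 0.0598
```

```bash
python3 -c "
from h import *
st();go([.489,.2255,.018],-75.3)
d=viewer.get_image('scene');u,v=proj(d,[.489,.2255,.06]);print(u,v);save(d,'g1.png',(int(u)-50,int(v)-50,100,75),6)"
```

```text
t 2.1 p [0.4888 0.232  0.1202] yaw -74.93953610221583 tilt 0.5251695984027421 F [ 0.5635 -0.3137 -0.6078] T [-0.0643 -0.0124 -0.0116] w 0.0598006480390878 q [ 0.088   0.5102 -0.7272  1.9143  0.4309  0.871  -2.1655]
offset cm [ 0.7106 10.2174 -0.2023] ang [-0.3084  0.3593 -0.4251]
226.77454193509186 238.6798165080298
```

View pics/g1.png

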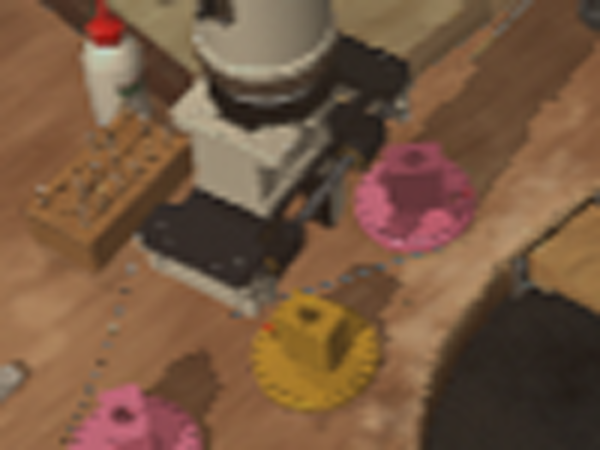

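Request:
{"op": "play_rows", "data": {"deltas": [{"offset": [0.7,0,-0.2],"angular": [-0.3,0.3,-0.4],"grip": 6},{"offset": [0.7,3,-0.2],"angular": [-0.3,0.3,-0.4],"grip": 6},{"offset": [0.7,6,-0.2],"angular": [-0.3,0.3,-0.4],"grip": 6},{"offset": [0.7,8,-0.2],"angular": [-0.3,0.3,-0.4],"grip": 6},{"offset": [0.7,9.5,-0.2],"angular": [-0.3,0.3,-0.4],"grip": 6},{"offset": [0.7,10.1,-0.2],"angular": [-0.3,0.3,-0.4],"grip": 6},{"offset": [0.7,10.1,-0.2],"angular": [-0.3,0.3,-0.4],"grip": 6}]}}

```text
time_s: 2.85
tool_pos: [0.4848, 0.2194, 0.0135]
ee_rot: [-1.329, 1.025, -1.018]
contact_force: [-0.1, -0.3, 0.2]
gripper_width: 0.0602
```

```bash
python3 -c "
from h import *
st();go([.489,.2255,.018],-75.3)"
```

```text
t 2.85 p [0.4848 0.2194 0.0135] yaw -75.43427659056998 tilt 0.618286174876024 F [-0.094  -0.2871  0.1623] T [ 0.0222 -0.0585  0.0339] w 0.06020456917838851 q [ 0.002   0.6657 -0.6042  1.9644  0.5763  0.7001 -2.2773]
offset cm [-0.4832 -0.4592  0.5591] ang [ 0.5966 -0.1351  0.1624]
```

Request:
{"op": "play_rows", "data": {"deltas": [{"offset": [-0.5,-0.4,0.6],"angular": [0.6,-0.1,0.2],"grip": 6},{"offset": [-0.5,-0.4,0.6],"angular": [0.6,-0.1,0.2],"grip": 6},{"offset": [-0.5,-0.4,0.6],"angular": [0.6,-0.1,0.2],"grip": 6}]}}

```text
time_s: 3.15
tool_pos: [0.4903, 0.2264, 0.0186]
ee_rot: [-1.317, 1.018, -1.019]
contact_force: [0.9, 0.2, 0.2]
gripper_width: 0.0599
```

```bash
python3 -c "
from h import *
st();go([.489,.2255,.018],-75.3)"
```

```text
t 3.15 p [0.4903 0.2264 0.0186] yaw -75.32630928326799 tilt 0.13840143337322236 F [0.8683 0.172  0.1699] T [ 0.0444  0.0541 -0.0206] w 0.05987711426133979 q [-0.0022  0.6609 -0.6084  1.9558  0.5754  0.7001 -2.2793]
offset cm [ 0.0519  0.0564 -0.1447] ang [-0.1287 -0.0264 -0.051 ]
```

Close the fingers and check the hold.

Request:
{"op": "play_rows", "data": {"deltas": [{"offset": [0,0,-0.1],"angular": [0,0,0],"grip": 3},{"offset": [0,0,-0.1],"angular": [0,0,0],"grip": 1.5},{"offset": [0,0,-0.1],"angular": [0,0,0],"grip": 1.5},{"offset": [0,0,-0.1],"angular": [0,0,0],"grip": 1.5},{"offset": [0,0,-0.1],"angular": [0,0,0],"grip": 1.5},{"offset": [0,0,-0.1],"angular": [0,0,0],"grip": 1.5}]}}

```text
time_s: 3.75
tool_pos: [0.4895, 0.2254, 0.0185]
ee_rot: [-1.318, 1.018, -1.02]
contact_force: [0.8, -1.9, 0.4]
gripper_width: 0.0261
```

```bash
python3 -c "
from h import *
st()"
```

```text
t 3.75 p [0.4895 0.2254 0.0185] yaw -75.3525744518272 tilt 0.11168252380168883 F [ 0.7941 -1.9379  0.3703] T [-0.4901 -0.0741 -0.0268] w 0.02608749293650358 q [-0.002   0.6596 -0.6078  1.9582  0.5758  0.6993 -2.2801]
```

```bash
python3 -c "
from h import *
go([.4895,.2254,.145],-75.3);go([.5388,-.1795,.145],-62)"
```

```text
offset cm [ -0.0005 -12.6502   0.0282] ang [-0.1116 -0.0526  0.0051]
offset cm [ 40.4202 -12.6573  -5.4407] ang [ -0.1105 -13.3526   0.0181]
```

Request:
{"op": "play_rows", "data": {"deltas": [{"offset": [0,-2,0],"angular": [0,0,0],"grip": 1.5},{"offset": [0,-6,0],"angular": [0,0,0],"grip": 1.5},{"offset": [0,-10,0],"angular": [0,0,0],"grip": 1.5},{"offset": [2,-12.7,0],"angular": [0,-1,0],"grip": 1.5},{"offset": [5,-12.7,-0.7],"angular": [0,-2,0],"grip": 1.5},{"offset": [9,-12.7,-1.3],"angular": [0,-4,0],"grip": 1.5},{"offset": [13,-12.7,-1.8],"angular": [0,-5,0],"grip": 1.5},{"offset": [17,-12.7,-2.3],"angular": [0,-6,0],"grip": 1.5},{"offset": [21,-12.7,-2.8],"angular": [0,-7,0],"grip": 1.5},{"offset": [24,-12.7,-3.2],"angular": [0,-8,0],"grip": 1.5}]}}

```text
time_s: 4.75
tool_pos: [0.5179, -0.0181, 0.1444]
ee_rot: [-1.371, 0.914, -0.914]
contact_force: [0.7, -0.4, -5.1]
gripper_width: 0.0256
```

```bash
python3 -c "
from h import *
st();go([.5388,-.1795,.145],-62)"
```

```text
t 4.75 p [ 0.5179 -0.0181  0.1444] yaw -67.434047870179 tilt 0.020291345063899492 F [ 0.7039 -0.3823 -5.0561] T [-0.0241 -0.1008  0.0208] w 0.025591762455966453 q [ 0.5936  0.4397 -0.7495  1.9459  0.3794  0.9005 -1.5262]
offset cm [15.7037 -0.0526 -4.2647] ang [ 0.0186 -5.434   0.0082]
```

Request:
{"op": "play_rows", "data": {"deltas": [{"offset": [4,0,-1.1],"angular": [0,-1.4,0],"grip": 1.5},{"offset": [8,0,-2.1],"angular": [0,-2.7,0],"grip": 1.5},{"offset": [11.5,0,-3.1],"angular": [0,-4,0],"grip": 1.5},{"offset": [14,0,-3.8],"angular": [0,-5,0],"grip": 1.5},{"offset": [15.3,0,-4.2],"angular": [0,-5.4,0],"grip": 1.5},{"offset": [15.7,0,-4.3],"angular": [0,-5.4,0],"grip": 1.5},{"offset": [15.7,0,-4.3],"angular": [0,-5.4,0],"grip": 1.5},{"offset": [15.7,0,-4.3],"angular": [0,-5.4,0],"grip": 1.5}]}}

```text
time_s: 5.55
tool_pos: [0.5384, -0.1771, 0.1444]
ee_rot: [-1.401, 0.841, -0.84]
contact_force: [-0.0, 0.4, -5.2]
gripper_width: 0.0257
```

```bash
python3 -c "
from h import *
st();go([.5388,-.1795,.145],-62)
d=viewer.get_image('scene');u,v=proj(d,[.5388,-.1795,.1]);print(u,v);x,y=int(u)-45,int(v)-40;print(x,y);save(d,'p1.png',(x,y,80,75),8)
for n,p in dict(tip=[.5388,-.1795,.1],under=[.5388,-.1795,.1265],bosstop=[.5388,-.1795,.1805]).items():print(n,(np.array(proj(d,p))-[x,y])*8)
"
```

```text
t 5.55 p [ 0.5384 -0.1771  0.1444] yaw -61.8878062536325 tilt 0.07037191944622999 F [-0.0211  0.3992 -5.1896] T [ 0.0353  0.0032 -0.0546] w 0.025667819742567082 q [ 0.8269  0.5182 -0.7196  1.8288  0.4116  0.9502 -1.1528]
offset cm [ 0.2325 -0.0617 -0.084 ] ang [-0.0075  0.1122 -0.07  ]
286.49396546977755 172.81666830324315
241 132
tip [363.9517 326.5333]
under [366.1108 291.2602]
bosstop [370.68   216.6119]
```

View pics/p1.png

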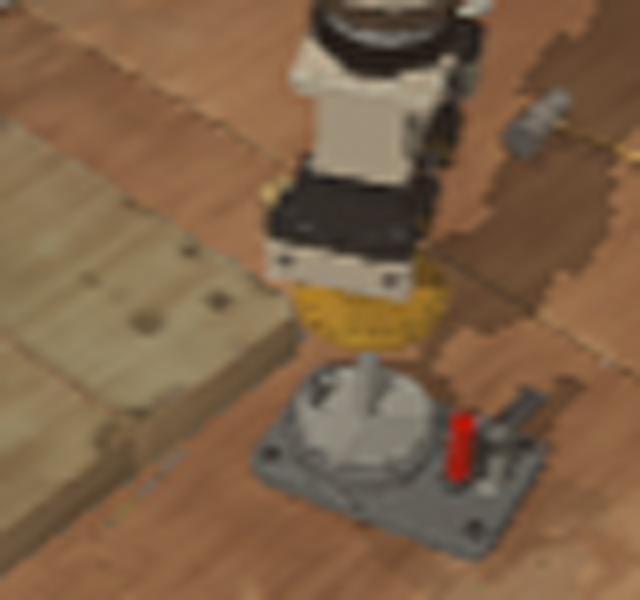

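Request:
{"op": "play_rows", "data": {"deltas": [{"offset": [0.2,0,-0.1],"angular": [0,0,0],"grip": 1.5},{"offset": [0.2,1,-0.1],"angular": [0,0,0],"grip": 1.5},{"offset": [0.2,2,-0.1],"angular": [0,0,0],"grip": 1.5},{"offset": [0.2,2,-0.1],"angular": [0,0,0],"grip": 1.5},{"offset": [0.2,2,-0.1],"angular": [0,0,0],"grip": 1.5}]}}

```text
time_s: 6.1
tool_pos: [0.5381, -0.179, 0.1237]
ee_rot: [-1.402, 0.842, -0.838]
contact_force: [-0.5, 0.4, -4.6]
gripper_width: 0.0261
```

```bash
python3 -c "
from h import *
st();go([.5388,-.1795,.115],-62)"
```

```text
t 6.1 p [ 0.5381 -0.179   0.1237] yaw -61.85376578950378 tilt 0.1287228971651361 F [-0.4651  0.4398 -4.6246] T [ 0.0178 -0.0538 -0.0045] w 0.02607044730965879 q [ 0.8155  0.5462 -0.7024  1.8411  0.4353  0.916  -1.1669]
offset cm [0.0783 0.8731 0.0408] ang [ 0.0431  0.1463 -0.1213]
```

Request:
{"op": "play_rows", "data": {"deltas": [{"offset": [0.05,0.2,0.05],"angular": [0,0,0],"grip": 1.5},{"offset": [0.05,0.4,0.05],"angular": [0,0,0],"grip": 1.5},{"offset": [0.05,0.6,0.05],"angular": [0,0,0],"grip": 1.5},{"offset": [0.05,0.7,0.05],"angular": [0,0,0],"grip": 1.5}]}}

```text
time_s: 6.5
tool_pos: [0.5387, -0.1793, 0.1166]
ee_rot: [-1.402, 0.842, -0.838]
contact_force: [-0.7, 0.4, -5.0]
gripper_width: 0.0262
```

```bash
python3 -c "
from h import *
st();go([.5388,-.1795,.110],-62)"
```

```text
t 6.5 p [ 0.5387 -0.1793  0.1166] yaw -61.86188597432692 tilt 0.1363136283139283 F [-0.6922  0.3539 -4.9959] T [0.0273 0.0146 0.0165] w 0.026181017184319876 q [ 0.81    0.5568 -0.6961  1.8439  0.4441  0.9045 -1.1735]
offset cm [0.0283 0.6562 0.0031] ang [ 0.0507  0.1382 -0.1265]
```

Request:
{"op": "play_rows", "data": {"deltas": [{"offset": [0,0.2,0],"angular": [0,0,0],"grip": 1.5},{"offset": [0,0.4,0],"angular": [0,0,0],"grip": 1.5},{"offset": [0,0.6,0],"angular": [0,0,0],"grip": 1.5},{"offset": [0,0.7,0],"angular": [0,0,0],"grip": 1.5}]}}

```text
time_s: 6.9
tool_pos: [0.5392, -0.1798, 0.1097]
ee_rot: [-1.402, 0.841, -0.84]
contact_force: [1.4, -1.7, -3.3]
gripper_width: 0.0255
```

```bash
python3 -c "
from h import *
st()"
```

```text
t 6.9 p [ 0.5392 -0.1798  0.1097] yaw -61.87443287070561 tilt 0.06358114636084645 F [ 1.4023 -1.665  -3.3306] T [-0.3606 -0.2561  0.0265] w 0.025506640317293824 q [ 0.8051  0.5662 -0.6897  1.8474  0.4531  0.8917 -1.18  ]
```

Request:
{"op": "play_rows", "data": {"deltas": [{"offset": [0.1,0,0.02],"angular": [0,0,0],"grip": 1.5},{"offset": [0.1,0.3,0.02],"angular": [0,0,0],"grip": 1.5},{"offset": [0.1,0.6,0.02],"angular": [0,0,0],"grip": 1.5},{"offset": [0.1,0.9,0.02],"angular": [0,0,0],"grip": 1.5},{"offset": [0.1,0.9,0.02],"angular": [0,0,0],"grip": 1.5}]}}

```text
time_s: 7.4
tool_pos: [0.5392, -0.1803, 0.1]
ee_rot: [-1.402, 0.842, -0.838]
contact_force: [0.0, -0.9, -4.8]
gripper_width: 0.0258
```

```bash
python3 -c "
from h import *
st()"
```

```text
t 7.4 p [ 0.5392 -0.1803  0.1   ] yaw -61.87082446807233 tilt 0.13921205969988304 F [ 0.0114 -0.9058 -4.8425] T [ 0.0251 -0.0005 -0.0379] w 0.025813716051262127 q [ 0.7985  0.5805 -0.6808  1.851   0.4642  0.877  -1.1874]
```

Request:
{"op": "play_rows", "data": {"deltas": [{"offset": [0.04,0.6,0],"angular": [0,0,0],"grip": 1.5},{"offset": [0.04,1.2,0],"angular": [0,0,0],"grip": 1.5},{"offset": [0.04,1.8,0],"angular": [0,0,0],"grip": 1.5},{"offset": [0.04,2.3,0],"angular": [0,0,0],"grip": 1.5},{"offset": [0.04,2.5,0],"angular": [0,0,0],"grip": 1.5},{"offset": [0.04,2.5,0],"angular": [0,0,0],"grip": 1.5}]}}

```text
time_s: 8.0
tool_pos: [0.5391, -0.1805, 0.0745]
ee_rot: [-1.402, 0.843, -0.838]
contact_force: [-0.2, -0.0, -4.8]
gripper_width: 0.0262
```

```bash
python3 -c "
from h import *
st()"
```

```text
t 8.0 p [ 0.5391 -0.1805  0.0745] yaw -61.863121531260624 tilt 0.18396637437188945 F [-0.238  -0.0016 -4.754 ] T [-0.0217 -0.0082 -0.0202] w 0.026176344418726204 q [ 0.78    0.6162 -0.6571  1.8628  0.4947  0.8347 -1.2102]
```

Request:
{"op": "play_rows", "data": {"deltas": [{"offset": [0,0.2,0],"angular": [0,0,0],"grip": 1.5},{"offset": [0,0.4,0],"angular": [0,0,0],"grip": 1.5},{"offset": [0,0.55,0],"angular": [0,0,0],"grip": 1.5},{"offset": [0,0.65,0],"angular": [0,0,0],"grip": 1.5},{"offset": [0,0.65,0],"angular": [0,0,0],"grip": 1.5}]}}

```text
time_s: 8.5
tool_pos: [0.5391, -0.1805, 0.0679]
ee_rot: [-1.402, 0.843, -0.838]
contact_force: [0.3, -0.2, -4.9]
gripper_width: 0.0256
```

```bash
python3 -c "
from h import *
st()"
```

```text
t 8.5 p [ 0.5391 -0.1805  0.0679] yaw -61.86273002848327 tilt 0.17947575052726394 F [ 0.2602 -0.2433 -4.9352] T [-0.0511 -0.0734  0.0211] w 0.02559679382390127 q [ 0.775   0.6254 -0.6506  1.8655  0.5028  0.8237 -1.2163]
```

Request:
{"op": "play_rows", "data": {"deltas": [{"offset": [0,0.15,0],"angular": [0,0,0],"grip": 1.5},{"offset": [0,0.3,0],"angular": [0,0,0],"grip": 1.5},{"offset": [0,0.4,0],"angular": [0,0,0],"grip": 1.5},{"offset": [0,0.4,0],"angular": [0,0,0],"grip": 1.5}]}}

```text
time_s: 8.9
tool_pos: [0.5391, -0.1805, 0.0638]
ee_rot: [-1.402, 0.843, -0.838]
contact_force: [-1.1, 0.5, -5.6]
gripper_width: 0.026
```

```bash
python3 -c "
from h import *
st()"
```

```text
t 8.9 p [ 0.5391 -0.1805  0.0638] yaw -61.86532723079152 tilt 0.18348003610975896 F [-1.0633  0.5319 -5.574 ] T [-0.0228 -0.0906 -0.0108] w 0.02602665789867996 q [ 0.7718  0.6313 -0.6465  1.8671  0.5078  0.8167 -1.2202]
```

Request:
{"op": "play_rows", "data": {"deltas": [{"offset": [0,0.2,0],"angular": [0,0,0],"grip": 1.5},{"offset": [0,0.4,0],"angular": [0,0,0],"grip": 1.5},{"offset": [0,0.6,0],"angular": [0,0,0],"grip": 1.5},{"offset": [0,0.75,0],"angular": [0,0,0],"grip": 1.5},{"offset": [0,0.75,0],"angular": [0,0,0],"grip": 1.5}]}}

```text
time_s: 9.4
tool_pos: [0.5391, -0.1805, 0.056]
ee_rot: [-1.402, 0.843, -0.838]
contact_force: [0.8, -0.0, -5.5]
gripper_width: 0.0261
```

```bash
python3 -c "
from h import *
st()"
```

```text
t 9.4 p [ 0.5391 -0.1805  0.056 ] yaw -61.8664607702769 tilt 0.1907447515012216 F [ 0.8403 -0.0365 -5.4907] T [-0.0843 -0.1158 -0.0152] w 0.02605042391049925 q [ 0.7658  0.6425 -0.6387  1.8699  0.5171  0.8039 -1.2274]
```

Almost home (0.0545 expected) with no resistance, so the pin is in the hole. The last 3 mm go in light steps.

Request:
{"op": "play_rows", "data": {"deltas": [{"offset": [0,0.1,0],"angular": [0,0,0],"grip": 1.5},{"offset": [0,0.2,0],"angular": [0,0,0],"grip": 1.5},{"offset": [0,0.25,0],"angular": [0,0,0],"grip": 1.5},{"offset": [0,0.25,0],"angular": [0,0,0],"grip": 1.5}]}}

```text
time_s: 9.8
tool_pos: [0.5391, -0.1805, 0.0541]
ee_rot: [-1.402, 0.843, -0.838]
contact_force: [-4.7, 0.5, 3.8]
gripper_width: 0.0261
```

```bash
python3 -c "
from h import *
st()"
```

```text
t 9.8 p [ 0.5391 -0.1805  0.0541] yaw -61.86502416622852 tilt 0.17326136113332943 F [-4.7158  0.5417  3.806 ] T [ 0.0276  0.5652 -0.0332] w 0.02605236022125132 q [ 0.764   0.6451 -0.6366  1.8707  0.52    0.8007 -1.2298]
```

Request:
{"op": "play_rows", "data": {"deltas": [{"offset": [0,-0.05,0],"angular": [0,0,0],"grip": 3.5},{"offset": [0,-0.05,0],"angular": [0,0,0],"grip": 4.5},{"offset": [0,-0.05,0],"angular": [0,0,0],"grip": 4.5},{"offset": [0,-0.05,0],"angular": [0,0,0],"grip": 4.5},{"offset": [0,-2,0],"angular": [0,0,0],"grip": 4.5},{"offset": [0,-5,0],"angular": [0,0,0],"grip": 4.5},{"offset": [0,-8,0],"angular": [0,0,0],"grip": 4.5},{"offset": [0,-12,0],"angular": [0,0,0],"grip": 4.5},{"offset": [-4,-14,0],"angular": [0,0,0],"grip": 4.5},{"offset": [-8,-14,0],"angular": [0,0,0],"grip": 4.5}]}}

```text
time_s: 10.8
tool_pos: [0.5042, -0.1102, 0.1975]
ee_rot: [-1.4, 0.839, -0.845]
contact_force: [1.2, 1.8, -0.1]
gripper_width: 0.045
```

```bash
python3 -c "
from h import *
st()
d=viewer.get_image('scene');save(d,'q1.png',(250,150,80,60),10)
e=viewer.get_image('top');save(e,'q2.png',(280,165,60,60),10)
for n,p in dict(knob=[.4596,-.1628,.098],post=[.4635,-.2005,.06],rimtop=[.539,-.1805,.046],bosstop=[.539,-.1805,.09]).items():print(n,(np.array(proj(d,p))-[249.5,149.5])*10,(np.array(proj(e,p))-[279.5,164.5])*10)
"
```

```text
t 10.8 p [ 0.5042 -0.1102  0.1975] yaw -62.00775612450245 tilt 0.21827039746092294 F [ 1.2439  1.7866 -0.0977] T [ 0.0462 -0.0281 -0.0128] w 0.044955522040546106 q [ 0.8302  0.3631 -0.8039  1.9079  0.3096  0.9945 -1.1938]
knob [483.3267 343.8154] [233.471  454.1313]
post [525.6997 355.9589] [327.5331 457.3235]
rimtop [365.7663 318.4123] [263.3118 249.9025]
bosstop [370.0864 248.178 ] [280.5096 228.7233]
```

View pics/q1.png

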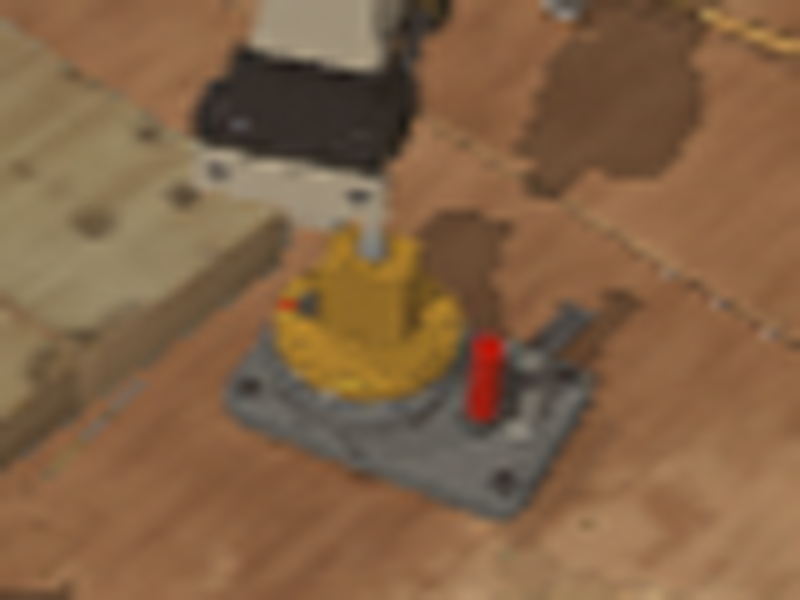

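View pics/q2.png

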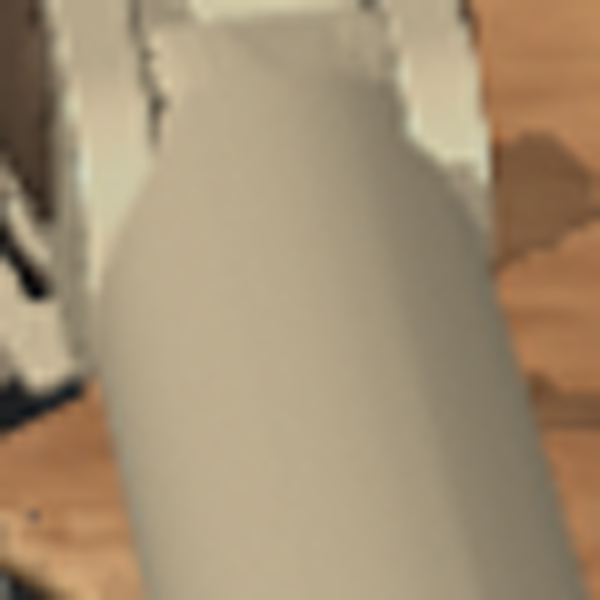

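The scene view shows the plate sitting flat on the flange, with the shaft tip standing above the boss at (375,245) and the red dot at (287,303). The knob top is at (487,337) and the keeper is open at about 1.73 rad. The arm hides everything in the top view. I'll grip the knob with the jaws at yaw -124°, roughly tangential at mid-swing.

```bash
python3 -c "
from h import *
d=viewer.get_image('scene')
print(atz(d,298.2,183.2,.098),atz(d,297.8,191.5,.054))
import pickle;a,b=pickle.load(open('im.pkl','rb'));print(atz(a,302.56,210.19,.098))
go([.4597,-.163,.14],-124)"
```

```text
[ 0.4611 -0.167   0.098 ] [ 0.4554 -0.1622  0.054 ]
[ 0.4586 -0.1618  0.098 ]
offset cm [ 2.9016  5.5026 -6.2554] ang [ 0.14   62.4042 -0.0189]
```

Request:
{"op": "play_rows", "data": {"deltas": [{"offset": [1.2,0,-2],"angular": [0,8,0],"grip": 5},{"offset": [2,0,-4],"angular": [0,16,0],"grip": 5},{"offset": [2.9,0,-6.3],"angular": [0,24,0],"grip": 5},{"offset": [2.9,1,-6.3],"angular": [0,32,0],"grip": 5},{"offset": [2.9,2,-6.3],"angular": [0,40,0],"grip": 5},{"offset": [2.9,3,-6.3],"angular": [0,48,0],"grip": 5},{"offset": [2.9,4,-6.3],"angular": [0,56,0],"grip": 5},{"offset": [2.9,5,-6.3],"angular": [0,62.4,0],"grip": 5},{"offset": [2.9,5.5,-6.3],"angular": [0,62.4,0],"grip": 5},{"offset": [2.9,5.5,-6.3],"angular": [0,62.4,0],"grip": 5}]}}

```text
time_s: 11.95
tool_pos: [0.4589, -0.1635, 0.1392]
ee_rot: [-0.872, 1.633, -1.628]
contact_force: [0.2, -0.2, 0.5]
gripper_width: 0.0496
```

```bash
python3 -c "
from h import *
st();go([.4595,-.1635,.064],-124)"
```

```text
t 11.95 p [ 0.4589 -0.1635  0.1392] yaw -123.83975578019984 tilt 0.23065813751914627 F [ 0.225  -0.2162  0.5301] T [0.0992 0.0053 0.0078] w 0.04958290455589727 q [ 0.759   0.3493 -0.5547  2.0236  0.245   0.8369 -2.0962]
offset cm [-0.0415  7.5168  0.0847] ang [0.2191 0.1601 0.0721]
```

Request:
{"op": "play_rows", "data": {"deltas": [{"offset": [0,2,0],"angular": [0,0,0],"grip": 5},{"offset": [0,4,0],"angular": [0,0,0],"grip": 5},{"offset": [0,5.5,0],"angular": [0,0,0],"grip": 5},{"offset": [0,7,0],"angular": [0,0,0],"grip": 5},{"offset": [0,7.5,0],"angular": [0,0,0],"grip": 5},{"offset": [0,7.5,0],"angular": [0,0,0],"grip": 5}]}}

```text
time_s: 12.55
tool_pos: [0.4584, -0.1634, 0.0639]
ee_rot: [-0.874, 1.633, -1.626]
contact_force: [0.2, 0.6, -0.6]
gripper_width: 0.0501
```

```bash
python3 -c "
from h import *
st()
d=viewer.get_image('scene');save(d,'k1.png',(250,150,80,60),10)"
```

```text
t 12.55 p [ 0.4584 -0.1634  0.0639] yaw -123.77384399128303 tilt 0.2856774908384188 F [ 0.2392  0.6313 -0.6001] T [ 0.0715  0.0555 -0.0152] w 0.050087279073660514 q [ 0.6996  0.4746 -0.4939  2.0681  0.3492  0.6841 -2.1835]
```

View pics/k1.png

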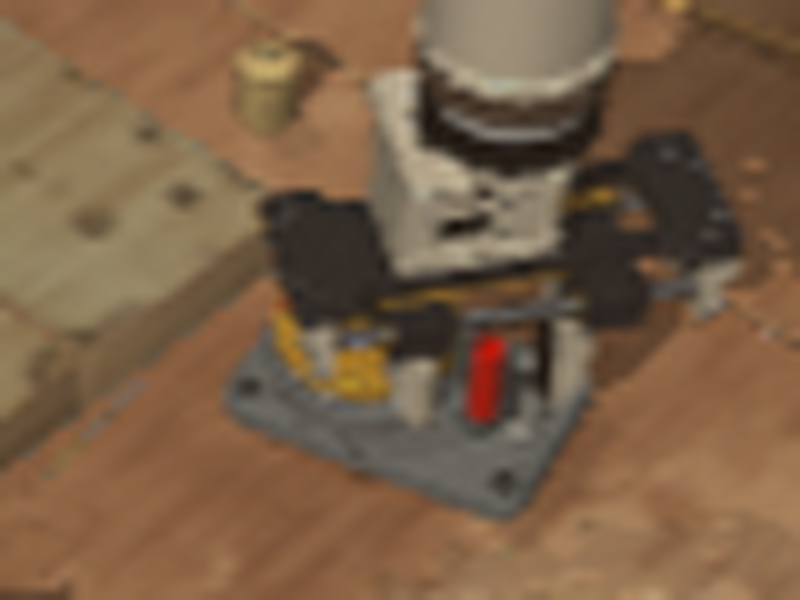

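The red knob at (485,380) stands between the two fingers. Closing on it now.

Request:
{"op": "play_rows", "data": {"deltas": [{"offset": [0,0,0],"angular": [0,0,0],"grip": 2.5},{"offset": [0,0,0],"angular": [0,0,0],"grip": 1},{"offset": [0,0,0],"angular": [0,0,0],"grip": 1},{"offset": [0,0,0],"angular": [0,0,0],"grip": 1},{"offset": [0,0,0],"angular": [0,0,0],"grip": 1}]}}

```text
time_s: 13.1
tool_pos: [0.459, -0.1637, 0.0647]
ee_rot: [-0.873, 1.632, -1.627]
contact_force: [0.6, -7.6, -1.1]
gripper_width: 0.0145
```

```bash
cat > arc.py <<'E'
from h import *
st();o=monitor.get_obs();M=R.from_rotvec(o["ee_rot"]).as_matrix();p=o["tool_pos"]
post=np.array([.4639,-.2011]);v=p[:2]-post;a0=np.degrees(np.arctan2(v[1],v[0]));print("r",np.hypot(*v),"ang",a0,"theta",np.radians(195.3-a0))
for a in np.arange(np.ceil(a0/10)*10,201,10):
    q=post+.038*np.array([np.cos(np.radians(a)),np.sin(np.radians(a))]);print(a,M.T@np.array([*(q-p[:2]),.064-p[2]])*100)
E
python3 arc.py
```

```text
t 13.1 p [ 0.459  -0.1637  0.0647] yaw -123.78152227196577 tilt 0.19896958208682053 F [ 0.6007 -7.6326 -1.1271] T [-1.6501 -0.0392  0.1027] w 0.01451142899151106 q [ 0.6998  0.4732 -0.4943  2.0675  0.3491  0.6844 -2.1836]
r 0.03772696446175022 ang 97.48904810537569 theta 1.7071231550709802
100.0 [ 0.092   0.0678 -0.1405]
110.0 [ 0.5902  0.0698 -0.577 ]
120.0 [ 1.1567  0.0716 -0.9203]
130.0 [ 1.7741  0.0731 -1.16  ]
140.0 [ 2.4239  0.0743 -1.2889]
150.0 [ 3.0861  0.0752 -1.303 ]
160.0 [ 3.7407  0.0756 -1.2018]
170.0 [ 4.3678  0.0757 -0.9886]
180.0 [ 4.9484  0.0754 -0.6697]
190.0 [ 5.4647  0.0746 -0.2548]
200.0 [5.9012 0.0735 0.2435]
```

Request:
{"op": "play_rows", "data": {"deltas": [{"offset": [0.2,0,-0.05],"angular": [0,0,0],"grip": 1},{"offset": [0.4,0,-0.3],"angular": [0,0,0],"grip": 1},{"offset": [0.7,0,-0.5],"angular": [0,0,0],"grip": 1},{"offset": [1.0,0,-0.7],"angular": [0,0,0],"grip": 1},{"offset": [1.3,0,-0.85],"angular": [0,0,0],"grip": 1},{"offset": [1.6,0,-1.0],"angular": [0,0,0],"grip": 1},{"offset": [1.9,0,-1.1],"angular": [0,0,0],"grip": 1},{"offset": [2.2,0,-1.17],"angular": [0,0,0],"grip": 1},{"offset": [2.5,0,-1.2],"angular": [0,0,0],"grip": 1}]}}

```text
time_s: 14.0
tool_pos: [0.4352, -0.1715, 0.0646]
ee_rot: [-0.875, 1.632, -1.617]
contact_force: [-1.3, 17.6, 8.1]
gripper_width: 0.0136
```

```bash
python3 arc.py
```

```text
t 14.0 p [ 0.4352 -0.1715  0.0646] yaw -123.43213832977003 tilt 0.4648691246468901 F [-1.2587 17.5819  8.0935] T [3.7568 0.2157 0.3757] w 0.013581224419837914 q [ 0.7481  0.4488 -0.5035  2.1104  0.3364  0.666  -2.1364]
r 0.04121465843376489 ang 134.1397881077746 theta 1.0674470687367248
140.0 [0.4526 0.0569 0.2503]
150.0 [1.1147 0.0547 0.2321]
160.0 [1.7699 0.0517 0.3292]
170.0 [2.3983 0.048  0.5386]
180.0 [2.9808 0.0437 0.854 ]
190.0 [3.4997 0.0389 1.2657]
200.0 [3.9392 0.0337 1.7612]
```

```bash
python3 -c "
from h import *
d=viewer.get_image('scene');save(d,'k2.png',(265,155,60,45),13)
for n,p in dict(tcp=[.4352,-.1715,.0646],post=[.4639,-.2011,.054]).items():print(n,(np.array(proj(d,p))-[264.5,154.5])*13)"
```

```text
tcp [499.714  474.8249]
post [487.2852 408.5806]
```

View pics/k2.png

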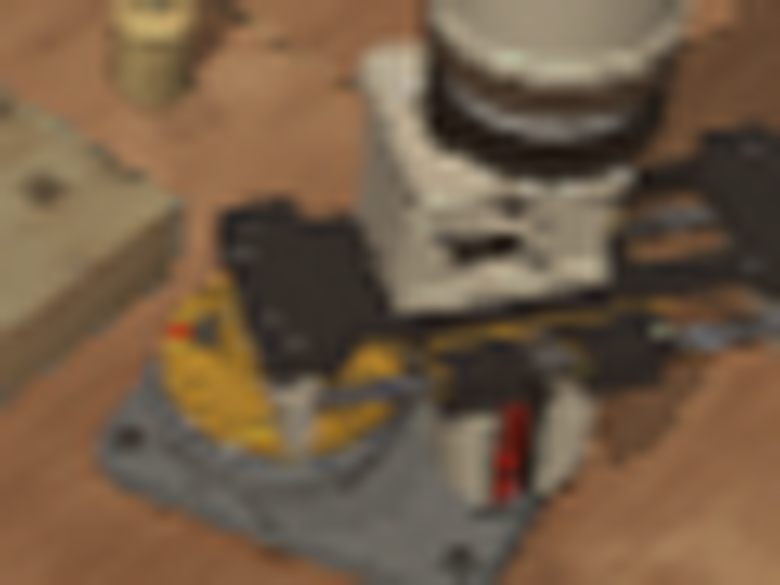

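The knob is still between the fingers. The roughly 11 N of tangential drag is pad friction against the turning knob, so I'll loosen to a cage and push.

Request:
{"op": "play_rows", "data": {"deltas": [{"offset": [0,0,0],"angular": [0,0,0],"grip": 2.1},{"offset": [0,0,0],"angular": [0,0,0],"grip": 2.1},{"offset": [0,0,0],"angular": [0,0,0],"grip": 2.1}]}}

```text
time_s: 14.35
tool_pos: [0.4344, -0.1725, 0.0646]
ee_rot: [-0.875, 1.633, -1.619]
contact_force: [0.2, 0.1, -0.6]
gripper_width: 0.0206
```

```bash
python3 arc.py
```

```text
t 14.35 p [ 0.4344 -0.1725  0.0646] yaw -123.49408617724919 tilt 0.467196814366742 F [ 0.1831  0.0538 -0.6498] T [ 0.09   -0.0274 -0.0402] w 0.020569547309502556 q [ 0.7488  0.4485 -0.5022  2.1106  0.3368  0.6668 -2.1361]
r 0.04107593969014112 ang 135.89011336262396 theta 1.0368981300587945
140.0 [0.3263 0.053  0.2622]
150.0 [0.9884 0.0517 0.2448]
160.0 [1.6435 0.0495 0.3426]
170.0 [2.2717 0.0465 0.5527]
180.0 [2.8539 0.0427 0.8687]
190.0 [3.3723 0.0383 1.2809]
200.0 [3.8112 0.0335 1.777 ]
```

Request:
{"op": "play_rows", "data": {"deltas": [{"offset": [0.4,0,0.15],"angular": [0,0,0],"grip": 2.1},{"offset": [0.8,0,0.2],"angular": [0,0,0],"grip": 2.1},{"offset": [1.2,0,0.25],"angular": [0,0,0],"grip": 2.1},{"offset": [1.6,0,0.3],"angular": [0,0,0],"grip": 2.1},{"offset": [2.0,0,0.38],"angular": [0,0,0],"grip": 2.1},{"offset": [2.4,0,0.5],"angular": [0,0,0],"grip": 2.1},{"offset": [2.7,0,0.65],"angular": [0,0,0],"grip": 2.1},{"offset": [3.0,0,0.8],"angular": [0,0,0],"grip": 2.1}]}}

```text
time_s: 15.15
tool_pos: [0.4245, -0.2025, 0.0645]
ee_rot: [-0.875, 1.633, -1.619]
contact_force: [-0.0, 1.4, -0.2]
gripper_width: 0.0207
```

```bash
python3 arc.py
```

```text
t 15.15 p [ 0.4245 -0.2025  0.0645] yaw -123.51746444824168 tilt 0.45529628364860186 F [-0.0034  1.4127 -0.1823] T [ 0.6048  0.0754 -0.0156] w 0.020721174947381734 q [ 0.8097  0.4517 -0.4961  2.1041  0.3352  0.6691 -2.0675]
r 0.039446651457060486 ang -178.01228317958117 theta 6.515528479621137
-170.0 [0.3257 0.0414 0.4559]
-160.0 [0.7645 0.0367 0.9521]
-150.0 [1.1104 0.0317 1.517 ]
-140.0 [1.353  0.0264 2.1333]
-130.0 [1.4848 0.0212 2.7824]
-120.0 [1.502  0.0161 3.4446]
-110.0 [1.4039 0.0112 4.0996]
-100.0 [1.1935 0.0069 4.7277]
-90.0 [0.8773 0.0031 5.3097]
-80.0 [ 0.4648 -0.      5.828 ]
-70.0 [-0.0315 -0.0024  6.2667]
-60.0 [-0.5964 -0.0038  6.6126]
-50.0 [-1.2127 -0.0044  6.8552]
-40.0 [-1.8618 -0.004   6.9871]
-30.0 [-2.524  -0.0028  7.0042]
-20.0 [-3.1791 -0.0007  6.9061]
-10.0 [-3.8072  0.0023  6.6958]
0.0 [-4.3892  0.0059  6.3796]
10.0 [-4.9075  0.0102  5.9671]
20.0 [-5.3462  0.0149  5.4709]
30.0 [-5.6921  0.0199  4.906 ]
40.0 [-5.9347  0.0252  4.2897]
50.0 [-6.0666  0.0304  3.6406]
60.0 [-6.0837  0.0355  2.9784]
70.0 [-5.9856  0.0404  2.3234]
80.0 [-5.7752  0.0447  1.6953]
90.0 [-5.459   0.0485  1.1133]
100.0 [-5.0465  0.0516  0.595 ]
110.0 [-4.5503  0.054   0.1563]
120.0 [-3.9854  0.0554 -0.1896]
130.0 [-3.369   0.056  -0.4322]
140.0 [-2.7199  0.0556 -0.5641]
150.0 [-2.0577  0.0544 -0.5812]
160.0 [-1.4027  0.0523 -0.4831]
170.0 [-0.7746  0.0493 -0.2728]
180.0 [-0.1925  0.0457  0.0434]
190.0 [0.3257 0.0414 0.4559]
200.0 [0.7645 0.0367 0.9521]
```

Request:
{"op": "play_rows", "data": {"deltas": [{"offset": [0.3,0,0.3],"angular": [0,0,0],"grip": 2.1},{"offset": [0.55,0,0.6],"angular": [0,0,0],"grip": 2.1},{"offset": [0.75,0,0.75],"angular": [0,0,0],"grip": 2.1},{"offset": [0.95,0,0.8],"angular": [0,0,0],"grip": 2.1},{"offset": [1.1,0,0.8],"angular": [0,0,0],"grip": 2.1},{"offset": [1.1,0,0.8],"angular": [0,0,0],"grip": 2.1}]}}

```text
time_s: 15.75
tool_pos: [0.4268, -0.2162, 0.0648]
ee_rot: [-0.872, 1.631, -1.62]
contact_force: [4.0, 1.7, -1.9]
gripper_width: 0.0215
```

```bash
python3 arc.py|head -2
```

```text
t 15.75 p [ 0.4268 -0.2162  0.0648] yaw -123.49860099532626 tilt 0.33939508374637006 F [ 3.9867  1.7067 -1.9394] T [ 0.4438 -0.8532  0.001 ] w 0.021508399960980473 q [ 0.8301  0.4605 -0.4927  2.0876  0.3362  0.6739 -2.041 ]
r 0.040078397274077256 ang -157.7920870075351 theta 6.16261948101978
```

Request:
{"op": "play_rows", "data": {"deltas": [{"offset": [0.1,0,0.2],"angular": [0,0,0],"grip": 2.1},{"offset": [0.2,0,0.35],"angular": [0,0,0],"grip": 2.1},{"offset": [0.3,0,0.4],"angular": [0,0,0],"grip": 2.1},{"offset": [0.3,0,0.4],"angular": [0,0,0],"grip": 2.1}]}}

```text
time_s: 16.15
tool_pos: [0.4279, -0.2173, 0.0645]
ee_rot: [-0.874, 1.633, -1.614]
contact_force: [-0.1, 11.0, 3.9]
gripper_width: 0.0213
```

```bash
python3 arc.py|head -2
```

```text
t 16.15 p [ 0.4279 -0.2173  0.0645] yaw -123.34375220728276 tilt 0.5935818843510328 F [-0.0617 10.9884  3.851 ] T [ 2.4373 -0.061   0.0246] w 0.021336109491396176 q [ 0.8337  0.4655 -0.4945  2.0811  0.3339  0.6793 -2.0332]
r 0.039433102123329226 ang -155.77352420876363 theta 6.127388914022945
```

Request:
{"op": "play_rows", "data": {"deltas": [{"offset": [-0.2,0,0],"angular": [0,0,0],"grip": 3},{"offset": [-0.3,0,0],"angular": [0,0,0],"grip": 3.4},{"offset": [-0.3,0,0],"angular": [0,0,0],"grip": 3.4},{"offset": [-0.3,-2,0],"angular": [0,0,0],"grip": 3.4},{"offset": [-0.3,-5,0],"angular": [0,0,0],"grip": 3.4},{"offset": [-0.3,-9,0],"angular": [0,0,0],"grip": 3.4},{"offset": [-3,-12,0],"angular": [0,0,0],"grip": 3.4},{"offset": [-7,-14,0],"angular": [0,0,0],"grip": 3.4},{"offset": [-11,-14,0],"angular": [0,0,0],"grip": 3.4},{"offset": [-15,-14,-4],"angular": [0,0,0],"grip": 3.4}]}}

```text
time_s: 17.15
tool_pos: [0.4832, -0.079, 0.2072]
ee_rot: [-0.866, 1.631, -1.619]
contact_force: [1.0, 1.8, 0.5]
gripper_width: 0.0339
```

```bash
python3 -c "
from h import *
st()
d=viewer.get_image('scene');save(d,'f1.png',(260,160,60,45),13)
for n,p in dict(knobtop=[.4272,-.2111,.098],post=[.4639,-.2011,.054],nose=[.508,-.189,.054]).items():print(n,(np.array(proj(d,p))-[259.5,159.5])*13)"
```

```text
t 17.15 p [ 0.4832 -0.079   0.2072] yaw -123.59047331068646 tilt 0.5215329422263203 F [1.0328 1.7894 0.5421] T [ 0.1193  0.0091 -0.0024] w 0.03389072362580462 q [ 0.6895  0.2644 -0.6619  1.9591  0.184   0.9782 -2.2156]
knobtop [667.491  289.7745]
post [552.2852 343.5806]
nose [430.6061 298.6639]
```

View pics/f1.png

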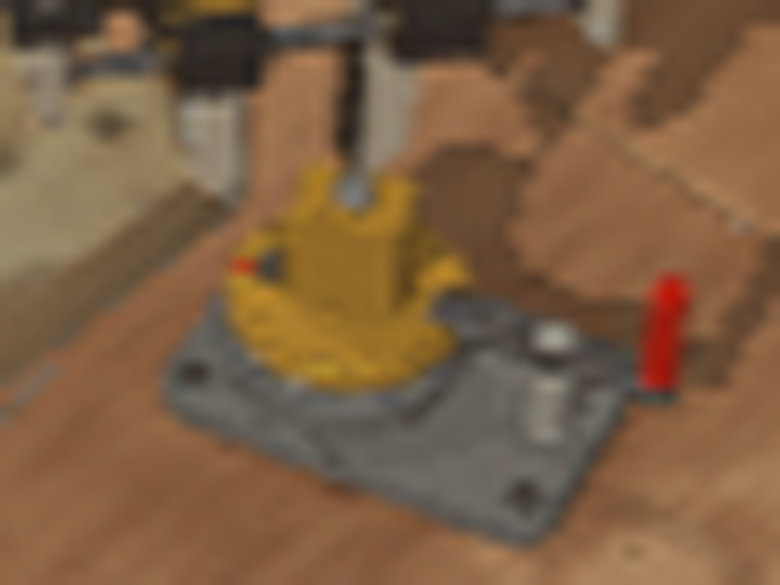

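The nose at (440,305) lies over the plate's rim. The knob top is at (670,285), against (667,290) predicted for θ=0. The plate is flat and the gripper is clear, so I'm handing in.

```bash
python3 -c "
from h import *
print(order.close_job())"
```

```text
the job is handed in; nothing more can be done
None
```

I fitted the brass plate on the dividing block, swung the keeper to its stop over the plate's rim, and handed the job in at about 17 s of the 72 s allowed. The hand-in reports no verdict.

- **Plate:** I gripped it by the boss and lowered it over the shaft. The pin entered the hole without any searching, because I had already seen its angle in the images (about 28° from world x). The plate touched the seat with roughly 9 N, at a tool height of 54.1 mm against 54.5 mm expected. The picture after release shows it flat, with the shaft standing proud of the boss.
- **Keeper:** Gripping the knob made it bind, and the force rose to about 18 N. I loosened the fingers into a cage and pushed the knob the rest of the way, until it met the stop at about 11 N.
- **Last checks:** In the final picture the nose is over the rim. The knob is within about half a camera pixel of where it should be at the stop. The gripper was clear of everything when I handed in. I did not check the bystanders' positions separately, but nothing suggested the arm touched them.

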